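# Set a steel plate to overhang the board edge

## Task

On the low wooden board a brass padlock lies in front of a flat steel plate. First push the padlock sideways along the board, out of the plate's way, then slide the plate out over the board's far edge (the one away from the robot) until the red line across the plate lies right above that edge along its whole length, so the holed end sticks out ready for drilling. Only push with the fingertips: lift neither piece, never let the plate and the padlock bump, keep the padlock on the board, and leave everything else where it is.

Things in the scene. Friction and masses are not known exactly. Their poses are not given: they have to be found in the camera images.
- board: fixed wooden board standing on the table, 240 mm (its x) by 380 mm (its y), 40 mm thick; origin at the centre of its underside on the table, x points away from the robot to the far edge (give or take its yaw), z up; top surface 40 mm above the origin; a dark steel strip faces the far edge
- board_edge (a point): the middle of the board's far top edge: x = +120 mm, z = +40 mm in the board's frame; the edge runs along the board's y
- plate: loose flat steel plate, 90 mm (its x) by 100 mm (its y), 6 mm thick, about 0.4 kg, lying on the board at up to 0.2 rad to it; origin at the centre of its underside; +x points toward the end with three dark holes, which is to overhang; a red line 3 mm wide crosses it at x = +15 mm, 30 mm from the holed end's edge; its back edge is at x = -45 mm
- line_left (a point): the +y end of the red line, on the plate's top face (x = +15, y = +50 mm in the plate's frame)
- line_right (a point): the -y end of the red line, on the plate's top face (x = +15, y = -50 mm in the plate's frame)
- padlock: loose brass padlock lying flat on the board between the plate and the far edge, about 0.2 kg; origin at the centre of the underside of its body, which is 36 mm (its x) by 40 mm (its y), 20 mm thick; the steel shackle reaches to x = +43 mm and is 33 mm wide
- socket: small steel wrench socket, 26 mm across, 34 mm tall, standing on the board; not to be disturbed
- thumbturn: small brass door knob, 34 mm across, 32 mm tall, standing on the board; not to be disturbed
- screwdriver: screwdriver with orange handle lying on the table to the robot's left; not to be disturbed
- jar: amber jar with steel cap, 60 mm across, 75 mm tall, on the table to the left; not to be disturbed
- bracket: red plastic U-shaped bracket, 70 x 58 x 50 mm, on the table to the right; not to be disturbed
- scraper: scraper with black handle and wide steel blade, about 200 mm long, flat on the table to the right; not to be disturbed
Things that resemble listed ones, but are neither listed nor needed, are in the scene too. Several things have the shape of the plate; the one meant has the colours described above.

How it is judged:
By the outcome, as a careful person would: the job done as asked, in the order asked, and still so for the second after the job is handed in, with the robot touching nothing.
It also fails if it takes over 64 s, if anything falls off the work surface, if the arm or the gripper's body presses on something with over 40 N, if the wrist force passes 120 N, or if a joint passes its speed limit or range.

## Robot

A 6-joint arm with a two-finger parallel gripper is mounted at the origin on the work surface. World frame = base frame: x ahead of the robot, y to its left, z up, the work surface at z = 0. Lengths are in mm, angles in rad, forces in N, time in s.
With the tool pointing down it reaches from about 300 to 775 mm from the base axis. Payload 14.6 kg.
Tool frame: the origin (TCP) lies at the very end of the fingers, on their centre line; the grasp point (between the pads) lies 19 mm behind it; z points along the fingers, y is the line along which they close (so a half turn about z gives the same grasp; the last joint's range is limited). The gripper opens to 94 mm and grips with 3 to 60 N. Pads are 16 mm wide; open, the fingers measure 119 mm over their backs; the gripper's body (75 mm by 177 mm) begins 78 mm behind the grasp point.
Start: joints at [-1.183, 0.3, 1.521, -0, 1.321, -0.067], TCP at [241.597, -494.085, 205.446] pointing down, gripper open.
Joint ranges: [-3.03, 3.03], [-0.79, 2.21], [0.23, 2.52], [-1.04, 4.18], [0, 3.07], [-2.55, 2.55]. Speed limits (rad/s): [2.22, 2.22, 2.57, 3.14, 3.14, 3.14].

## Interface

Orientations are given as [roll, pitch, yaw] about the fixed x, y, z axes, in that order (R = Rz(yaw) Ry(pitch) Rx(roll)).
In Python, from cell import manip gives the robot as it stands.
- The arm moves only by the tool servo_tool, never from a script. Its argument "motion" is a list that holds one entry, the list of rows, each a list of 7 numbers: the shift along the world's x, y, z as a fraction of full scale, then the turn, a rotation vector about the world's x, y, z as a fraction of full scale, then the closure, from 0 (fully open) to 1 (shut). In form: [[[x, y, z, rx, ry, rz, gripper], ...]]. A call has 1 to 10 rows; each row is the pose to reach, as a shift and turn from the pose commanded when the call began, turning the shorter way round; what a row does not reach only later rows make up. Full scale, the value 1, is 0.5 m for a shift and pi rad for a turn. A row lasts 1/10 s, in which the tool goes at most 50 mm and 8.59 degrees, less where a joint would pass 70% of its speed; a pose out of reach is approached as far as the arm can. A call with a number of a shift or a turn outside -1 to 1 is refused whole. A call with a gripper value outside its range is refused whole. The fingers move at their own pace and stop on an object; "newtons" is the grip in N (left out, the last holds). Time passes only in rows, so rows that repeat a pose let the fingers close. It gives the time, the measured TCP pose, the force, the opening and the grip force at its end, in the units of the state.
- manip.read_state(): the state, without advancing time (a new reading comes with each control period).
- manip.camera(name): name is "side" or "top" or "wrist"; returns a dict with "frame" (400x640x3 uint8, red, green, blue), "range_z" (400x640 float32, mm along the optical axis (not along the pixel's ray), 0 where there is no reading), "vfov" (degrees; the focal length in pixels is half the picture's height over the tangent of half this angle, whatever the lens; pixels are square), "cx", "cy" (the principal point, pixels), "cam_to_world" (4x4, takes a point from camera to world coordinates). Camera axes: x right, y down, z forward; pixel columns grow to the right and rows downward; lengths in mm; the calibration is good to about 2 mm. A picture is of the moment at which its call begins.
- manip.sign_off(): hands the job in; it is judged then, once.
The state is a dict: "clock": time; "joints": joint angles; "qd": joint speeds; "effort": joint torques, N m; "eef_pos": TCP position; "eef_rot": TCP orientation; "wrist_force": force on the tool from outside, world axes, zero at the start; "moment": the same for the moment, N m; "finger_gap": finger opening in mm; "finger_force": force on a finger pad.
Only numpy, scipy, OpenCV 4.12 (cv2) and the standard library are available. Lean on these libraries where they do the work, as an engineer would, in place of code of your own. Each camera call takes 0.05 s, during which the arm holds its last target. There are 200 camera calls.

## Working session

There is one attempt and no reset: what is moved stays moved. The work goes in short steps, Python scripts to look and compute and a tool call to move; the robot and the scene stay as the last step left them, time stands still between calls to the robot, and variables do not carry over. Pictures are saved under pics/ and viewed, at most 10 in all, crops included, and the job is handed in when it is done.

Besides the shell and the picture viewer there is one more tool, called after "Call:" by a JSON object that holds its "fn" and its "kwargs". servo_tool: Moves the arm, as the interface text tells. Its arguments: {"type":"object","properties":{"motion":{"type":"array"},"newtons":{"type":"number"}},"required":["motion"]}

```bash
mkdir -p pics; cat > h.py <<'E'
import numpy as np, cv2
from cell import manip
def cam(n):
    c=manip.camera(n); c['f']=200/np.tan(np.radians(c['vfov'])/2); return c
def save(c,p): cv2.imwrite(p,cv2.cvtColor(c['frame'],cv2.COLOR_RGB2BGR))
def ray(c,uv,z):
    uv=np.atleast_2d(uv).astype(float); T=np.array(c['cam_to_world'])
    d=np.c_[(uv[:,0]-c['cx'])/c['f'],(uv[:,1]-c['cy'])/c['f'],np.ones(len(uv))]@T[:3,:3].T
    return T[:3,3]+d*((z-T[2,3])/d[:,2])[:,None]
def cloud(c):
    v,u=np.mgrid[:400,:640]; z=c['range_z']; T=np.array(c['cam_to_world'])
    P=np.stack([(u-c['cx'])/c['f']*z,(v-c['cy'])/c['f']*z,z],-1)@T[:3,:3].T+T[:3,3]
    P[z==0]=np.nan; return P
E
python3 - <<'E'
from h import *
for n in('top','side'):
    c=cam(n); save(c,f'pics/{n}0.png'); T=np.array(c['cam_to_world']); print(n,c['f'],c['cx'],c['cy'],T.round(3).tolist())
print(manip.read_state())
E
```

```text
top 519.3819968725082 321.6977310124628 204.455317241699 [[-0.01, -0.996, 0.09, 432.435], [-1.0, 0.009, -0.002, -12.286], [0.001, -0.09, -0.996, 1458.232], [0.0, 0.0, 0.0, 1.0]]
side 517.1216952842633 324.1968451987066 196.88611334489366 [[0.86, -0.365, 0.357, -88.225], [-0.511, -0.62, 0.596, -1011.22], [0.004, -0.695, -0.719, 1313.728], [0.0, 0.0, 0.0, 1.0]]
{'clock': 0.1, 'joints': array([-1.18258650e+00,  3.00406577e-01,  1.52148813e+00, -3.14669830e-05,
        1.32073769e+00, -6.65995751e-02]), 'qd': array([ 4.10268025e-04, -2.09805391e-03, -1.52738408e-03,  9.40314735e-05,
        5.84770534e-04,  2.33729343e-04]), 'effort': array([ 1.94447231e-03, -5.32641685e+01, -3.53282511e+01,  7.10023334e-02,
        2.35034066e-02, -6.22244784e-05]), 'eef_pos': array([ 241.51156811, -493.87759399,  204.96105313]), 'eef_rot': array([-3.14055318e+00, -3.87829479e-05,  4.54817187e-01]), 'wrist_force': array([ 0.3380034 ,  0.40019664, -0.34725639]), 'moment': array([ 0.01362827, -0.01404776,  0.00888634]), 'finger_force': 0.0, 'finger_gap': 93.97344779864005}
```

View pics/top0.png

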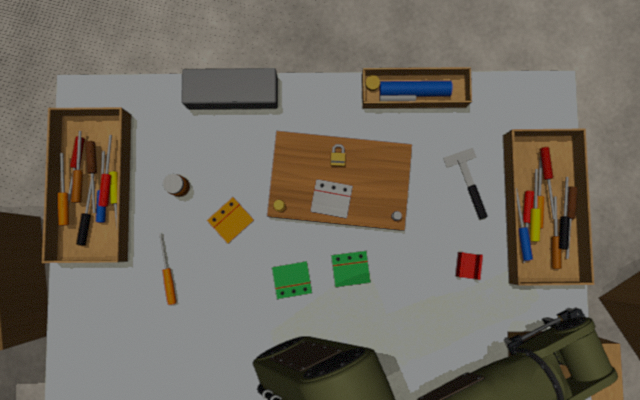

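View pics/side0.png

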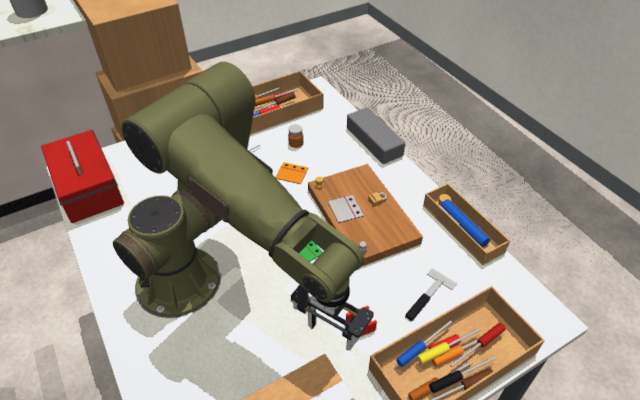

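The top view shows the board with corners near (276,131), (411,145), (405,230), (267,211), the plate at (331,198), the padlock at (338,155) with its shackle pointing away, the thumbturn at (279,205) and the socket at (397,216). The side view shows the same layout, with the board clear of the arm.

```bash
cat >> h.py <<'E'
def rect(m):
    cs,_=cv2.findContours(m.astype(np.uint8),0,cv2.CHAIN_APPROX_NONE); k=max(cs,key=cv2.contourArea); return k
E
python3 - <<'E'
from h import *
c=cam('top'); P=cloud(c); Z=P[...,2]; hsv=cv2.cvtColor(c['frame'],cv2.COLOR_RGB2HSV); H,S,V=[hsv[...,i].astype(int) for i in range(3)]
reg=np.zeros((400,640),bool); reg[120:240,255:425]=1
print(np.nanmedian(Z[165:175,300:320]))
wood=reg&(Z>25); k=rect(wood); q=cv2.boxPoints(cv2.minAreaRect(ray(c,k[:,0],40)[:,:2].astype(np.float32))); print('board',q.round(), cv2.minAreaRect(ray(c,k[:,0],40)[:,:2].astype(np.float32)))
r2=np.zeros_like(reg); r2[175:222,305:358]=1
pl=r2&(S<40)&(V>110); k=rect(cv2.morphologyEx(pl.astype(np.uint8),3,np.ones((7,7)))); print('plate',cv2.minAreaRect(ray(c,k[:,0],46)[:,:2].astype(np.float32)))
red=r2&((H<6)|(H>172))&(S>90); v,u=np.nonzero(red); print('red',len(u),ray(c,np.c_[u,v],46)[[u.argmin(),u.argmax()]].round())
for n,(u0,v0,u1,v1),h in [('lock',(325,138,352,172),60),('thumb',(270,196,290,215),72),('sock',(388,207,406,224),74)]:
    m=np.zeros_like(reg); m[v0:v1,u0:u1]=1; mm=m&(Z>50); v,u=np.nonzero(mm); print(n,len(u),np.nanmin(P[mm],0).round(),np.nanmax(P[mm],0).round(),np.nanmean(P[mm],0).round())
    mm&=(S>100)&(H>15); 
    if n=='lock': print(cv2.minAreaRect(ray(c,rect(mm)[:,0],60)[:,:2].astype(np.float32)))
E
```

```text
39.17166407320781
board [[ 488. -239.]
 [ 727. -266.]
 [ 769.  112.]
 [ 530.  138.]] ((628.3260498046875, -63.66448974609375), (379.5746154785156, 240.9785919189453), 83.65896606445312)
plate ((576.69140625, -40.11296081542969), (98.41333770751953, 88.4432144165039), 78.9350814819336)
red 39 [[600.   3.  46.]
 [582. -89.  46.]]
lock 233 [665. -77.  50.] [726. -38.  68.] [689. -58.  58.]
((683.8433227539062, -57.36511993408203), (38.1450080871582, 35.8636360168457), 89.23236846923828)
thumb 86 [545.  89.  50.] [571. 117.  79.] [558. 102.  70.]
sock 74 [ 515. -226.   54.] [ 539. -203.   81.] [ 526. -214.   70.]
```

Call:
{"fn": "servo_tool", "kwargs": {"motion": [[[0.3,0.4,0.19,0,0,0.2,1],[0.7,0.87,0.19,0,0,0.32,1],[0.7,0.87,0.19,0,0,0.32,1],[0.7,0.87,0.19,0,0,0.32,1],[0.7,0.87,0.19,0,0,0.32,1],[0.7,0.87,0.19,0,0,0.32,1],[0.7,0.87,0.19,0,0,0.32,1],[0.7,0.87,0.19,0,0,0.32,1],[0.7,0.87,0.19,0,0,0.32,1],[0.7,0.87,0.19,0,0,0.32,1]]]}}

```text
clock: 1.15
eef_pos: [550.5, -109.0, 290.6]
eef_rot: [-3.141, 0.0, 1.46]
wrist_force: [-0.3, -1.3, -0.5]
finger_gap: 17.5
finger_force: 0.0
```

Call:
{"fn": "servo_tool", "kwargs": {"motion": [[[0.08,0.1,0.02,0,0,0,1],[0.08,0.1,0.02,0,0,0,1],[0.08,0.1,0.02,0,0,0,1],[0.08,0.1,0.02,0,0,0,1],[0.08,0.1,0.02,0,0,0,1]]]}}

```text
clock: 1.65
eef_pos: [589.0, -62.2, 300.3]
eef_rot: [-3.141, 0.0, 1.459]
wrist_force: [0.5, -0.4, -0.3]
finger_gap: 0.1
finger_force: 0.0
```

```bash
python3 - <<'E'
from h import *
c=cam('wrist'); save(c,'pics/w1.png'); print(c['f'],c['cx'],c['cy'],np.array(c['cam_to_world']).round(3).tolist()); s=manip.read_state(); print(s['clock'],s['eef_pos'],s['eef_rot'],s['joints'])
E
```

```text
314.0943084210759 321.75995946788504 195.21903576716247 [[0.994, -0.109, -0.026, 597.321], [-0.112, -0.968, -0.224, 1.94], [-0.001, 0.225, -0.974, 479.663], [0.0, 0.0, 0.0, 1.0]]
1.7 [589.01126788 -62.20987924 300.4152042 ] [-3.14149435e+00  1.81461971e-04  1.45840966e+00] [-1.66975670e-01  3.47585840e-01  1.24128607e+00 -1.86585577e-04
  1.55280900e+00 -5.45856323e-02]
```

View pics/w1.png

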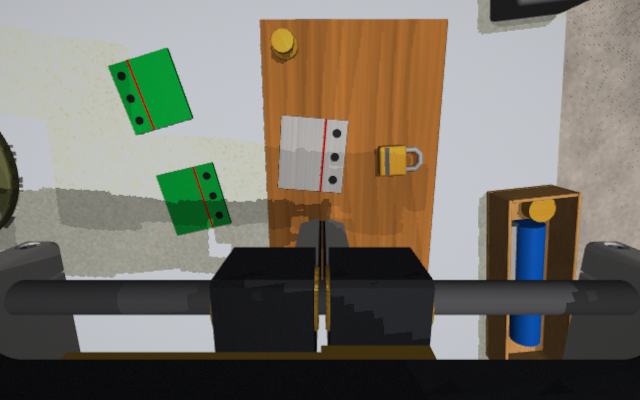

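The wrist view has world +x to the right. It shows the board's far edge from (447,20) to (430,265), the plate at (313,154) with its red line near u=323, the padlock body at (393,160), and the thumbturn at (283,42).

```bash
cat >> h.py <<'E'
def fit(p): return cv2.fitLine(np.asarray(p,np.float32),cv2.DIST_HUBER,0,.01,.01).ravel()
def hs(c):
    h=cv2.cvtColor(c['frame'],cv2.COLOR_RGB2HSV).astype(int); return h[...,0],h[...,1],h[...,2]
E
python3 - <<'E'
from h import *
c=cam('wrist'); H,S,V=hs(c); 
wood=(H>5)&(H<20)&(S>80)
e=[(np.nonzero(wood[v,405:455])[0].max()+405.5,v) for v in range(30,240,4) if not 140<v<180]
X=ray(c,e,40)[:,:2]; print('edge',fit(X),X[0],X[-1])
m=np.zeros_like(wood); m[105:205,270:355]=1
red=m&((H<6)|(H>172))&(S>110); v,u=np.nonzero(red); R=ray(c,np.c_[u,v],46)[:,:2]; print('red',fit(R),R[v.argmin()],R[v.argmax()])
pl=cv2.morphologyEx((m&(S<50)&(V>60)).astype(np.uint8),3,np.ones((9,9))); print('plate',cv2.minAreaRect(ray(c,rect(pl)[:,0],46)[:,:2].astype(np.float32)))
m[:]=0; m[135:185,370:412]=1; b=m&(H>18)&(H<32)&(S>110); print('lock',cv2.minAreaRect(ray(c,rect(b)[:,0],60)[:,:2].astype(np.float32)))
E
```

```text
edge [ 1.0975137e-01  9.9395907e-01  7.5505243e+02 -2.5813339e+01] [768.88800401  99.07599796] [ 737.3487472  -181.55017336]
red [ 1.8984929e-01  9.8181325e-01  5.9362561e+02 -4.0342392e+01] [602.00266571   6.25836881] [582.91965706 -89.64674902]
plate ((578.5820922851562, -39.34870147705078), (99.19027709960938, 89.30463409423828), 79.04120635986328)
lock ((684.2119140625, -57.135963439941406), (39.785091400146484, 36.31777572631836), 86.99653625488281)
```

Call:
{"fn": "servo_tool", "kwargs": {"motion": [[[0.1,0.14,0,0,0,0,1],[0.21,0.14,-0.2,0,0,0,1],[0.21,0.14,-0.4,0,0,0,1],[0.21,0.14,-0.4,0,0,0,1],[0.21,0.14,-0.4,0,0,0,1],[0.21,0.14,-0.4,0,0,0,1],[0.21,0.14,-0.4,0,0,0,1],[0.21,0.14,-0.4,0,0,0,1]]]}}

```text
clock: 2.55
eef_pos: [695.3, 8.5, 103.0]
eef_rot: [3.139, -0.0, 1.46]
wrist_force: [0.5, 0.5, 0.5]
finger_gap: 0.6
finger_force: 0.0
```

Call:
{"fn": "servo_tool", "kwargs": {"motion": [[[0,0,-0.05,0,0,0,1],[0,0,-0.1,0,0,0,1],[0,0,-0.106,0,0,0,1],[0,0,-0.106,0,0,0,1],[0,0,-0.106,0,0,0,1]]]}}

```text
clock: 3.05
eef_pos: [695.7, 8.9, 50.3]
eef_rot: [3.138, -0.0, 1.46]
wrist_force: [-0.3, -0.6, 0.3]
finger_gap: 0.2
finger_force: 0.0
```

Call:
{"fn": "servo_tool", "kwargs": {"motion": [[[-0.002,-0.02,-0.006,0,0,0,1],[-0.004,-0.04,-0.006,0,0,0,1],[-0.0056,-0.05,-0.006,0,0,0,1],[-0.0067,-0.06,-0.006,0,0,0,1],[-0.0078,-0.07,-0.006,0,0,0,1],[-0.0089,-0.08,-0.006,0,0,0,1],[-0.01,-0.09,-0.006,0,0,0,1],[-0.0111,-0.1,-0.006,0,0,0,1],[-0.0122,-0.11,-0.006,0,0,0,1],[-0.0133,-0.12,-0.006,0,0,0,1]]]}}

```text
clock: 4.05
eef_pos: [688.0, -51.2, 44.5]
eef_rot: [3.142, -0.0, 1.46]
wrist_force: [-0.1, 1.8, 2.1]
finger_gap: 0.5
finger_force: 1.2
```

```bash
python3 - <<'E'
from h import *
c=cam('wrist'); save(c,'pics/w2.png')
E
```

```text
(no output)
```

View pics/w2.png

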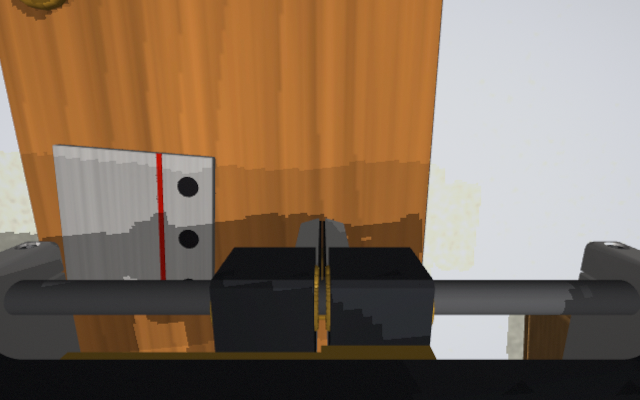

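The padlock is hidden behind the gripper at about (320,300), and the plate's holed edge at u=213 is clear of it. A force of 1.8 N along y means the push has made contact, so I'll keep pushing.

Call:
{"fn": "servo_tool", "kwargs": {"motion": [[[-0.0022,-0.02,0,0,0,0,1],[-0.0044,-0.04,0,0,0,0,1],[-0.0067,-0.06,0,0,0,0,1],[-0.0089,-0.08,0,0,0,0,1],[-0.0111,-0.1,0,0,0,0,1],[-0.0133,-0.12,0,0,0,0,1],[-0.0155,-0.14,0,0,0,0,1],[-0.0178,-0.16,0,0,0,0,1],[-0.02,-0.175,0,0,0,0,1],[-0.021,-0.185,0,0,0,0,1]]]}}

```text
clock: 5.1
eef_pos: [677.4, -144.2, 44.4]
eef_rot: [-3.142, 0.0, 1.46]
wrist_force: [0.6, 3.4, 1.9]
finger_gap: 0.6
finger_force: 1.4
```

Call:
{"fn": "servo_tool", "kwargs": {"motion": [[[0,0,0,0,0,0,1],[0.004,0.04,0,0,0,0,1],[0.004,0.04,0.1,0,0,0,1],[0.004,0.04,0.2,0,0,0,1],[-0.1,0.04,0.3,0,0,0,1],[-0.2,0.08,0.4,0,0,0,1],[-0.3,0.1,0.4,0,0,0,1],[-0.3,0.1,0.4,0,0,0,1],[-0.3,0.1,0.4,0,0,0,1]]]}}

```text
clock: 6.0
eef_pos: [525.5, -91.5, 247.2]
eef_rot: [3.138, 0.001, 1.461]
wrist_force: [-0.8, 0.3, 0.0]
finger_gap: 0.2
finger_force: 0.0
```

```bash
python3 - <<'E'
from h import *
c=cam('top'); save(c,'pics/t2.png'); s=manip.read_state(); print(s['clock'],s['eef_pos'],s['eef_rot'])
E
```

```text
6.05 [526.89122846 -92.02987604 246.04385996] [3.13878506e+00 5.36346512e-04 1.46121733e+00]
```

View pics/t2.png

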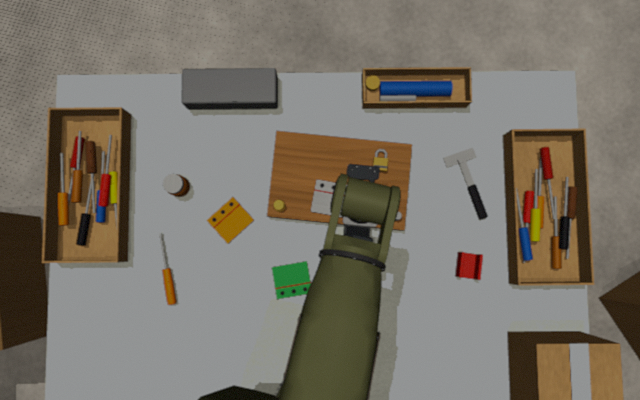

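The padlock, now at (381,160), is well to the plate's right and on the board. The plate is partly hidden by the arm, but its visible corner at (320,183) has not moved.

Call:
{"fn": "servo_tool", "kwargs": {"motion": [[[-0.044,0.13,0,0,0,-0.5255,0.36],[-0.044,0.13,0,0,0,-0.5255,0.36],[-0.044,0.13,0,0,0,-0.5255,0.36],[-0.044,0.13,0,0,0,-0.5255,0.36],[-0.044,0.13,0,0,0,-0.5255,0.36],[-0.044,0.13,0,0,0,-0.5255,0.36],[-0.044,0.13,-0.1,0,0,-0.5255,0.36],[-0.044,0.13,-0.2,0,0,-0.5255,0.36],[-0.044,0.13,-0.2,0,0,-0.5255,0.36],[-0.044,0.13,-0.2,0,0,-0.5255,0.36]]]}}

```text
clock: 7.05
eef_pos: [505.3, -27.6, 141.9]
eef_rot: [-3.141, 0.004, -0.037]
wrist_force: [-0.7, -0.2, 0.8]
finger_gap: 59.9
finger_force: 0.0
```

Call:
{"fn": "servo_tool", "kwargs": {"motion": [[[0,0,0,0,0,-0.047,0.36],[0,0,0,0,0,-0.047,0.36],[0,0,0,0,0,-0.047,0.36]]]}}

```text
clock: 7.35
eef_pos: [505.8, -27.9, 143.8]
eef_rot: [3.141, 0.001, -0.174]
wrist_force: [0.6, 0.8, 0.0]
finger_gap: 60.1
finger_force: 0.0
```

```bash
python3 - <<'E'
from h import *
c=cam('wrist'); save(c,'pics/w3.png'); s=manip.read_state(); print(s['clock'],s['eef_pos'],s['eef_rot'],s['finger_gap'])
E
```

```text
7.4 [505.70061746 -28.0527819  143.92756306] [ 3.14151877e+00  6.58203107e-04 -1.74791370e-01] 59.910327257064836
```

View pics/w3.png

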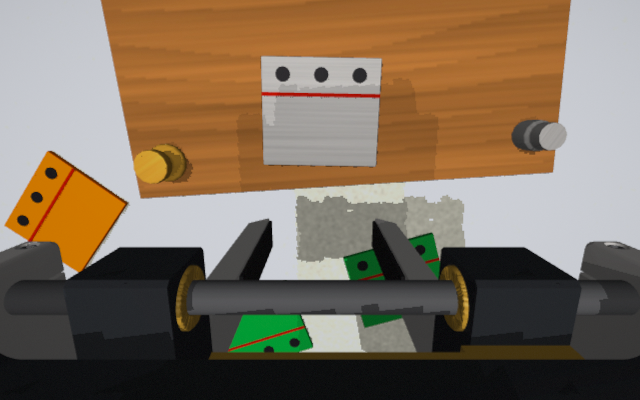

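The plate's back edge runs from (264,163) to (377,167), in front of the two fingertips at (270,222) and (375,222). It is centred between them.

Call:
{"fn": "servo_tool", "kwargs": {"motion": [[[0.005,0,-0.08,0,0,-0.005,0.36],[0.005,0,-0.16,0,0,-0.005,0.36],[0.005,0,-0.19,0,0,-0.005,0.36],[0.005,0,-0.2,0,0,-0.005,0.36],[0.005,0,-0.2,0,0,-0.005,0.36],[0.005,0,-0.2,0,0,-0.005,0.36]]]}}

```text
clock: 8.0
eef_pos: [508.7, -28.4, 45.5]
eef_rot: [-3.141, -0.002, -0.194]
wrist_force: [0.3, 0.1, 0.8]
finger_gap: 60.4
finger_force: 0.0
```

Call:
{"fn": "servo_tool", "kwargs": {"motion": [[[0.01,-0.001,-0.005,0,0,0,0.36],[0.022,-0.002,-0.005,0,0,0,0.36],[0.034,-0.004,-0.005,0,0,0,0.36],[0.046,-0.005,-0.005,0,0,0,0.36],[0.058,-0.006,-0.005,0,0,0.003,0.36],[0.07,-0.008,-0.005,0,0,0.006,0.36],[0.082,-0.009,-0.005,0,0,0.009,0.36],[0.094,-0.01,-0.005,0,0,0.012,0.36],[0.106,-0.012,-0.005,0,0,0.015,0.36],[0.118,-0.013,-0.005,0,0,0.018,0.36]]]}}

```text
clock: 9.0
eef_pos: [567.1, -35.0, 42.0]
eef_rot: [3.141, 0.001, -0.138]
wrist_force: [-5.7, -0.9, 4.3]
finger_gap: 60.6
finger_force: 2.7
```

```bash
cat >> h.py <<'E'
def gauge():
    c=cam('wrist'); H,S,V=hs(c)
    red=((H<6)|(H>172))&(S>110); red[200:]=0; n,l,st,ce=cv2.connectedComponentsWithStats(red.astype(np.uint8),connectivity=8)
    i=1+np.argmax(st[1:,2]); v,u=np.nonzero(l==i); R=ray(c,np.c_[u,v],46)[:,:2]
    wood=(H>5)&(H<20)&(S>80); e=[]
    for a in range(170,480,3):
        if u.min()-12<a<u.max()+12: continue
        r=np.nonzero(wood[:200,a])[0]
        if len(r)>15 and r.min()>0: e.append((a,r.min()-.5))
    E=ray(c,e,40)[:,:2] if e else None
    s=manip.read_state(); print('clock',s['clock'],s['eef_pos'].round(1),s['eef_rot'].round(3),s['wrist_force'].round(1))
    f=fit(R); print('red px',u.min(),u.max(),v.min(),v.max(),'len',np.hypot(*(R[u.argmin()]-R[u.argmax()])).round(1),'line',f.round(3))
    if E is None: print('no edge; use fixed'); p,d=np.array([755.05,-25.8]),np.array([.1098,.9940])
    else:
        g=fit(E); d,p=g[:2],g[2:]; d=d*np.sign(d[1]); print('edge',len(e),g.round(3),np.abs((E-p)@[d[1],-d[0]]).max())
    nrm=np.array([d[1],-d[0]]); t=f[:2]*np.sign(f[1]); m=R.mean(0)
    for k in(50,-50): print('end',k,(m+k*t).round(1),'past edge',round(float((m+k*t-p)@nrm),2))
    return c
E
python3 -c "
from h import *
gauge()"
```

```text
clock 9.05 [567.9 -35.   42. ] [ 3.142  0.    -0.138] [ 0.  -0.3 -0.2]
red px 228 412 112 117 len 99.3 line [ 1.38000e-01  9.90000e-01  6.36916e+02 -4.41340e+01]
no edge; use fixed
end 50 [643.6   4.3] past edge -114.09
end -50 [629.8 -94.8] past edge -116.95
```

Call:
{"fn": "servo_tool", "kwargs": {"motion": [[[0.016,-0.002,0,0,0,0.003,0.36],[0.036,-0.004,0,0,0,0.006,0.36],[0.056,-0.006,0,0,0,0.009,0.36],[0.076,-0.008,0,0,0,0.009,0.36],[0.096,-0.011,0,0,0,0.009,0.36],[0.116,-0.013,0,0,0,0.009,0.36],[0.136,-0.015,0,0,0,0.009,0.36],[0.156,-0.017,0,0,0,0.009,0.36],[0.174,-0.019,0,0,0,0.009,0.36],[0.186,-0.021,0,0,0,0.009,0.36]]]}}

```text
clock: 10.05
eef_pos: [660.3, -45.4, 41.8]
eef_rot: [-3.142, 0.001, -0.11]
wrist_force: [-4.9, 1.2, 2.8]
finger_gap: 60.4
finger_force: 2.5
```

```bash
python3 -c "
from h import *
save(gauge(),'pics/w4.png')"
```

```text
clock 10.1 [660.9 -45.5  41.8] [-3.142 -0.    -0.11 ] [ 0.1  0.1 -0.6]
red px 227 412 112 117 len 99.7 line [ 1.11000e-01  9.94000e-01  7.30304e+02 -5.28220e+01]
edge 35 [ 1.10000e-01  9.94000e-01  7.48901e+02 -8.47120e+01] 5.573932071968214e-06
end 50 [735.9  -2.3] past edge -21.97
end -50 [ 724.8 -101.7] past edge -22.08
```

View pics/w4.png

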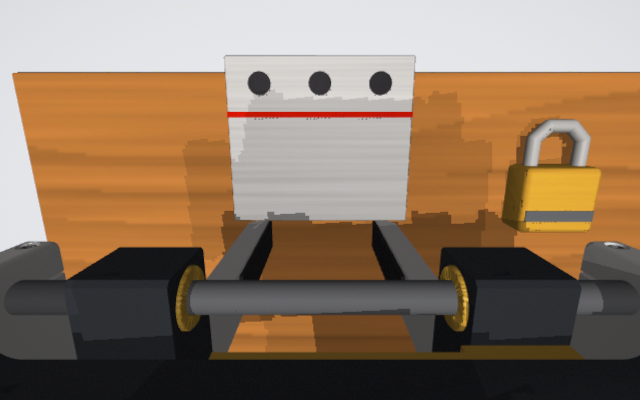

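The far edge is at row 72 and the red line at row 114, parallel to it. The padlock at (552,185) is well clear of the plate. About 22 mm remain.

Call:
{"fn": "servo_tool", "kwargs": {"motion": [[[0.012,-0.0013,0,0,0,0,0.36],[0.022,-0.0024,0,0,0,0,0.36],[0.03,-0.0033,0,0,0,0,0.36],[0.036,-0.004,0,0,0,0,0.36],[0.038,-0.0042,0,0,0,0,0.36],[0.038,-0.0042,0,0,0,0,0.36]]]}}

```text
clock: 10.7
eef_pos: [679.2, -47.5, 41.8]
eef_rot: [-3.142, -0.0, -0.11]
wrist_force: [-1.2, 0.7, -0.4]
finger_gap: 60.1
finger_force: 0.4
```

```bash
python3 -c "
from h import *
gauge()"
```

```text
clock 10.75 [679.2 -47.5  41.9] [ 3.142e+00 -1.000e-03 -1.100e-01] [0.4 0.9 0.1]
red px 227 412 112 117 len 99.8 line [ 1.1000e-01  9.9400e-01  7.4929e+02 -5.4267e+01]
edge 35 [ 1.10000e-01  9.94000e-01  7.52436e+02 -5.41760e+01] 8.641105633452195e-06
end 50 [754.8  -4.5] past edge -3.12
end -50 [ 743.8 -103.9] past edge -3.12
```

Call:
{"fn": "servo_tool", "kwargs": {"motion": [[[0.003,-0.0003,0,0,0,0,0.36],[0.005,-0.0005,0,0,0,0,0.36],[0.0062,-0.0007,0,0,0,0,0.36],[0.0062,-0.0007,0,0,0,0,0.36],[0.0062,-0.0007,0,0,0,0,0.36]]]}}

```text
clock: 11.25
eef_pos: [682.1, -47.8, 41.9]
eef_rot: [-3.142, -0.0, -0.11]
wrist_force: [-1.7, 0.6, -0.0]
finger_gap: 60.0
finger_force: 1.1
```

```bash
python3 -c "
from h import *
save(gauge(),'pics/w5.png')"
```

```text
clock 11.3 [682.1 -47.8  41.9] [-3.142 -0.    -0.11 ] [-1.5  0.5  0.5]
red px 227 412 112 117 len 99.9 line [ 1.10000e-01  9.94000e-01  7.52259e+02 -5.47080e+01]
edge 35 [ 1.10000e-01  9.94000e-01  7.52685e+02 -5.46790e+01] 7.79563338985775e-06
end 50 [757.7  -4.8] past edge -0.48
end -50 [ 746.7 -104.2] past edge -0.5
```

View pics/w5.png

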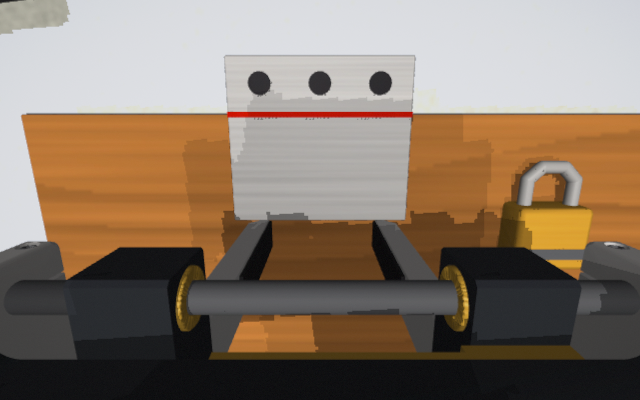

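The red line at row 114 runs on from the board's far edge at rows 113–114 on both sides. The measured offset is 0.5 mm or less, so I'll retreat.

Call:
{"fn": "servo_tool", "kwargs": {"motion": [[[-0.01,0.001,0,0,0,0,0.36],[-0.03,0.003,0,0,0,0,0.36],[-0.05,0.005,0,0,0,0,0.36],[-0.05,0.005,0.08,0,0,0,0.36],[-0.05,0.005,0.16,0,0,0,0.36],[-0.05,0.005,0.24,0,0,0,0.36],[-0.05,0.005,0.24,0,0,0,0.36],[-0.05,0.005,0.24,0,0,0,0.36]]]}}

```text
clock: 12.1
eef_pos: [657.3, -45.3, 162.6]
eef_rot: [3.142, -0.002, -0.11]
wrist_force: [-0.4, -0.4, -0.6]
finger_gap: 60.2
finger_force: 0.0
```

```bash
python3 -c "
from h import *
save(gauge(),'pics/w6.png')"
```

```text
clock 12.15 [656.8 -45.3 161.2] [-3.142  0.    -0.11 ] [-0.1 -1.2 -1.2]
red px 265 375 88 91 len 98.7 line [ 1.10000e-01  9.94000e-01  7.52283e+02 -5.44090e+01]
edge 59 [ 1.10000e-01  9.94000e-01  7.50134e+02 -7.53830e+01] 6.866534126496076e-06
end 50 [757.8  -4.9] past edge -0.17
end -50 [ 746.8 -104.2] past edge -0.18
```

View pics/w6.png

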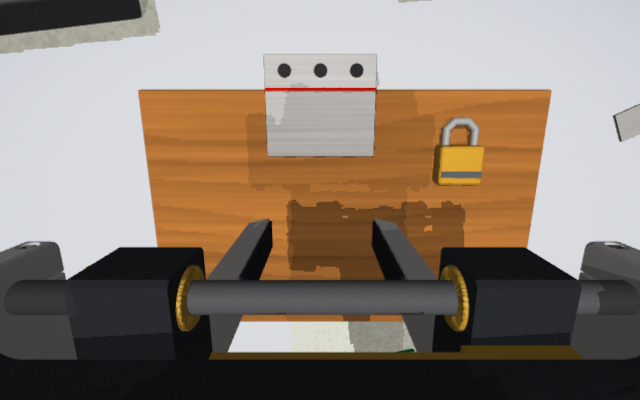

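The plate's line at row 89.5 sits on the board edge at row 90, 0.2 mm off. The padlock at (460,160) is clear of the plate and on the board, and the gripper touches nothing.

```bash
python3 -c "
from h import *
print(manip.sign_off())"
```

```text
the job is handed in; nothing more can be done
None
```

The job is handed in: I pushed the padlock aside on the board, then slid the plate out until its red line lay above the far edge to within about 0.2–0.5 mm along its whole length (camera measurement), at about 12 s on the clock.

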